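# Hang an unevenly loaded bottle carrier level

## Task

Three alike amber bottles stand in the carrier: one is full of steel beads, two are empty, and only their weight tells which. Take the carrier by its black grip, find out where its weight lies, and hang it gently on the stand's pin, which is clamped at no set height, seated in the pin's groove by the hole that lets it hang level, so that it can go level into a bath; then let go. Keep all bottles standing in the carrier, do not press or drop it hard on the pin, and leave the dish, the timer and the steel cup where they are.

Things in the scene. Friction and masses are not known exactly. Their poses are not given: they have to be found in the camera images.
- carrier: Bottle carrier, 48 x 170 x 146 mm, loaded about 445 g: white rack, three bottle places at y = -50, 0, 50 mm, end straps, upright aluminium rail plate 4 mm thick with five holes, black grip on top. Origin: centre of its underside; x normal to the plate (roughly away from the robot), y along it, z up. Centre of mass about 20 mm from the middle towards a full end bottle.
- grip (a point): Centre of the black grip strip on the rail: 10 mm thick (carrier x), 116 mm long (y), from z = 120 to 146 mm of the carrier; axes as the carrier's. Grip it anywhere along its length, closing along x. Hung by the hole nearest above the centre of mass the carrier is level to 5 degrees; by any other it hangs 10 degrees or more askew.
- hole1 (a point): Centre of a round hole, 13 mm across, in the carrier's 4 mm rail plate, at carrier x 0, z 104 mm and y = -40 mm; axes as the carrier's.
- hole2 (a point): Centre of a round hole, 13 mm across, in the carrier's 4 mm rail plate, at carrier x 0, z 104 mm and y = -20 mm; axes as the carrier's.
- hole3 (a point): Centre of a round hole, 13 mm across, in the carrier's 4 mm rail plate, at carrier x 0, z 104 mm and y = 0 mm; axes as the carrier's.
- hole4 (a point): Centre of a round hole, 13 mm across, in the carrier's 4 mm rail plate, at carrier x 0, z 104 mm and y = 20 mm; axes as the carrier's.
- hole5 (a point): Centre of a round hole, 13 mm across, in the carrier's 4 mm rail plate, at carrier x 0, z 104 mm and y = 40 mm; axes as the carrier's.
- bottle_a: One of three amber bottles standing in the carrier, 34 mm across, 75 mm tall, black cap; origin at the centre of its underside, which stands at carrier z = 8 mm. All three look alike: one, whichever it is, is filled with steel beads (about 225 g), the other two are empty (about 45 g each). This cannot be seen; it must be felt.
- bottle_b: One of three amber bottles standing in the carrier, 34 mm across, 75 mm tall, black cap; origin at the centre of its underside, which stands at carrier z = 8 mm. All three look alike: one, whichever it is, is filled with steel beads (about 225 g), the other two are empty (about 45 g each). This cannot be seen; it must be felt.
- bottle_c: One of three amber bottles standing in the carrier, 34 mm across, 75 mm tall, black cap; origin at the centre of its underside, which stands at carrier z = 8 mm. All three look alike: one, whichever it is, is filled with steel beads (about 225 g), the other two are empty (about 45 g each). This cannot be seen; it must be felt.
- stand: Heavy fixed stand: grey base plate 140 x 200 x 14 mm, 12 mm steel rod, axis 64 mm behind the groove (+x), top at z = 235 mm; a boss head carries a level pin pointing to the stand's -x, towards the robot. The boss is clamped tight with the pin's axis anywhere from z = 180 to 200 mm: find its height by eye and touch. Origin on the bench right under the groove; z up.
- under_groove (a point): Point on the base plate's top (z = 14 mm) under the middle of the pin's groove; axes as the stand's. The pin from its free end, 15 mm before this point (-x): a bead 11 mm across and 8 mm long with a flat, barely bevelled end, the groove (6 mm across, 8 mm long floor), an 18 mm collar 5 mm behind the middle. A plate hung in the groove has its hole's centre 3.5 mm below the pin's axis.
- culture_dish: Lidded petri dish, 90 mm across, 15 mm tall, cream filling; a bystander. Origin at the centre of its underside.
- bench_timer: White timer lying face up, 66 x 66 x 18 mm; a bystander. Origin at the centre of its underside.
- steel_cup: Slender steel cup, 33 mm across, 64 mm tall; a bystander. Origin at the centre of its underside.
Mind the look-alikes: they are no part of the job. There is more than one size of the stand; the job needs the larger.

How it is judged:
By the outcome, as a careful person would: the job done as asked, in the order asked, and still so for the second after the job is handed in, with the robot touching nothing.
It also fails if it takes over 67 s, if anything falls off the work surface, if the arm or the gripper's body presses on something with over 40 N, if the wrist force passes 120 N, or if a joint passes its speed limit or range.

## Robot

A 7-joint arm with a two-finger parallel gripper is mounted at the origin on a cart in front of the work surface, level with it; the furniture and walls round the work are solid. World frame = base frame: x ahead of the robot, y to its left, z up, the work surface at z = 0. Lengths are in m, angles in rad, forces in N, time in s.
With the tool pointing down it reaches from about 0.4 to 0.85 m from the base axis. Payload 4.5 kg.
Tool frame: the origin (TCP) lies at the very end of the fingers, on their centre line; the grasp point (between the pads) lies 19 mm behind it (tcp_to_grasp is the z of the grasp point in the tool frame, in m); z points along the fingers, y is the line along which they close (so a half turn about z gives the same grasp; the last joint's range is limited). The gripper opens to 88 mm and grips with 3 to 60 N. Pads are 18 mm wide; open, the fingers measure 123 mm over their backs; the gripper's body (75 mm by 187 mm) begins 45 mm behind the grasp point.
Start: joints at [0.034, 0.689, -0.195, 1.565, 0.157, 0.902, -0.215], TCP at [0.625, 0, 0.239] pointing down, gripper open.
Joint ranges: [-3.01, 3.01], [-0.46, 2.08], [-1.47, 1.51], [0.13, 2.56], [-1, 4.14], [0.04, 2.09], [-2.66, 2.66]. Speed limits (rad/s): [2.57, 2.57, 3.14, 3.14, 3.14, 3.14, 3.14].

## Interface

Orientations are given as a unit quaternion [x, y, z, w].
In Python, from plant import * gives the robot as it stands. The module is installed in compiled form; this text tells all that it offers.
- The arm moves only by the shell command python3 -m jog 'ROWS' [OPENING] [FORCE]. ROWS is JSON, a list that holds one entry, the list of rows, each a list of 6 numbers: the shift along the tool's x, y, z in m, then the turn, a rotation vector about the tool's x, y, z in rad. In form: [[[dx, dy, dz, ax, ay, az], ...]]. A call has 1 to 12 rows; each row shifts and turns the commanded pose from where the row before left it, along the tool's axes as they then stand; what a row does not reach is not made up. A row lasts 1/8 s, in which the tool goes at most 62.5 mm and 10.7 degrees, less where a joint would pass 70% of its speed; a pose out of reach is approached as far as the arm can. A call with a gripper value outside its range is refused whole. OPENING is the finger opening in m, from 0 to 0.0881, set as the call begins (- or left out, the last holds). The fingers move at their own pace and stop on an object; FORCE is the grip in N (left out, the last holds). Time passes only in rows, so rows that do not move let the fingers close. It gives the time, the measured TCP pose, the force, the opening and the grip force at its end, in the units of the state.
- get_state(): the state, without advancing time (a new reading comes with each control period).
- snapshot(name): name is "scene" or "side" or "wrist"; returns a dict with "frame" (480x640x3 uint8, red, green, blue), "mtx" (3x3 intrinsics, pixels), "xyz" and "orientation" of the camera in the world; the wrist camera has in their place "mount" (4x4, takes a point from camera to tool coordinates, whose origin is the TCP and whose axes are the flange's). Camera axes: x right, y down, z forward; pixel columns grow to the right and rows downward; lengths in m; the calibration is good to about 2 mm. A picture is of the moment at which its call begins: read the wrist's pose just before it. There is no depth.
- finish_job(): hands the job in; it is judged then, once.
The state is a dict: "clock": time; "q": joint angles; "qd": joint speeds; "joint_torque": joint torques, N m; "tool_pos": TCP position; "eef_rot": TCP orientation; "contact_force": force on the tool from outside, world axes, zero at the start; "moment": the same for the moment, N m; "opening": opening from 0.0 (shut) to 1.0 (fully open); "finger_force": force on a finger pad.
Only numpy, scipy, OpenCV 4.12 (cv2) and the standard library are available. Lean on these libraries where they do the work, as an engineer would, in place of code of your own. Each camera call takes 0.05 s, during which the arm holds its last target. There are 200 camera calls.

## Working session

There is one attempt and no reset: what is moved stays moved. The work goes in short steps, Python scripts to look and compute and a shell command to move; the robot and the scene stay as the last step left them, time stands still between calls to the robot, and variables do not carry over. Pictures are saved under pics/ and viewed, at most 11 in all, crops included, and the job is handed in when it is done.

```bash
mkdir -p pics
cat > h.py <<'E'
from plant import *
import numpy as np, cv2
from scipy.spatial.transform import Rotation as R
def cam(name):
    s=get_state(); d=snapshot(name); K=np.array(d["mtx"])
    if name=="wrist":
        T=np.eye(4);T[:3,:3]=R.from_quat(s["eef_rot"]).as_matrix();T[:3,3]=s["tool_pos"]
        C=T@np.array(d["mount"])
    else:
        C=np.eye(4);o=np.array(d["orientation"]);C[:3,:3]=R.from_quat(o).as_matrix() if o.size==4 else o;C[:3,3]=d["xyz"]
    return d["frame"],K,C
def ray(K,C,u,v):
    r=C[:3,:3]@np.linalg.solve(K,[u,v,1.]);return C[:3,3],r/np.linalg.norm(r)
def onz(K,C,u,v,z):
    o,r=ray(K,C,u,v);return o+r*(z-o[2])/r[2]
def tri(a,b):
    (o1,r1),(o2,r2)=a,b
    t=np.linalg.lstsq(np.c_[r1,-r2],o2-o1,rcond=None)[0];p,q=o1+r1*t[0],o2+r2*t[1]
    return (p+q)/2,np.linalg.norm(p-q)
def proj(K,C,P):
    p=K@(C[:3,:3].T@(np.array(P)-C[:3,3]));return p[:2]/p[2]
def save(n,f): cv2.imwrite("pics/"+n+".png",f[:,:,::-1])
E
python3 - <<'E'
from h import *
import pickle
np.set_printoptions(precision=4,suppress=True)
s=get_state();print(s)
D={}
for n in("scene","side","wrist"):
    D[n]=cam(n);save(n,D[n][0]);print(n,D[n][1],D[n][2])
pickle.dump(D,open("d.pkl","wb"))
E
```

```text
{'clock': 0.0, 'q': array([ 0.0338,  0.69  , -0.1945,  1.5663,  0.1573,  0.9025, -0.2151]), 'qd': array([-0.0001,  0.001 , -0.0026,  0.0003,  0.0007, -0.0002,  0.0028]), 'joint_torque': array([  0.0003, -52.7572,  -1.2669, -15.3434,  -0.0526,   0.0066,
         0.0002]), 'tool_pos': array([ 0.6244, -0.    ,  0.2379]), 'eef_rot': array([ 0.7071,  0.7071, -0.0007, -0.0006]), 'contact_force': array([ 0.2918, -0.4715, -0.3181]), 'moment': array([ 0.0291, -0.0042,  0.0439]), 'finger_force': 0.0, 'opening': 0.9963368110627084}
scene [[451.2437   0.     319.9206]
 [  0.     451.2437 242.2551]
 [  0.       0.       1.    ]] [[-0.7368 -0.4899  0.466  -0.1518]
 [-0.6761  0.529  -0.5129  0.7202]
 [ 0.0048 -0.693  -0.721   1.1963]
 [ 0.      0.      0.      1.    ]]
side [[535.5567   0.     309.4859]
 [  0.     535.5567 239.7552]
 [  0.       0.       1.    ]] [[ 0.8415 -0.3205  0.4349 -0.1182]
 [-0.5401 -0.4786  0.6923 -1.0955]
 [-0.0138 -0.8175 -0.5758  0.9487]
 [ 0.      0.      0.      1.    ]]
wrist [[334.4002   0.     325.5027]
 [  0.     334.4002 241.6162]
 [  0.       0.       1.    ]] [[ 1.      0.0003 -0.002   0.6248]
 [-0.0003 -0.9563 -0.2924  0.0751]
 [-0.002   0.2924 -0.9563  0.3838]
 [ 0.      0.      0.      1.    ]]
```

View pics/scene.png

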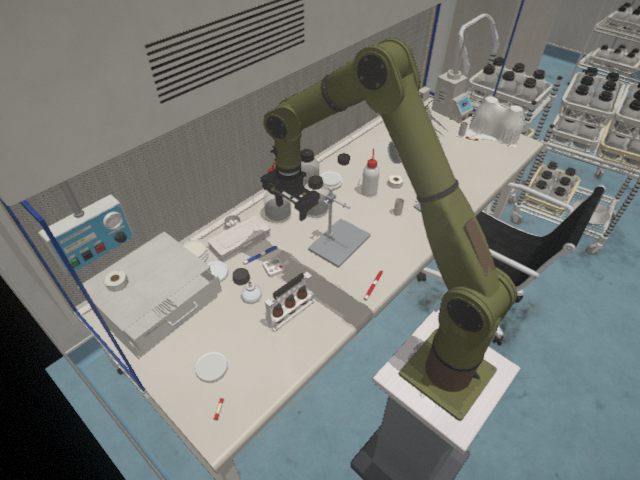

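View pics/side.png

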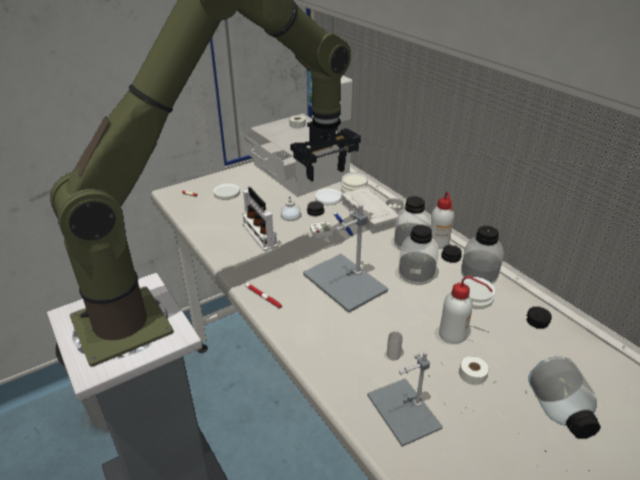

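The scene view shows the carrier at about (290,302) and the larger stand with its base at (340,242). In the side view they are at (258,218) and (345,280). The small stand is at side (405,410). Candidates are the large stand (345,280) against the small one (405,410). Only one thing looks like the carrier. Next is one close crop sheet.

Run:
```python
from h import *
import pickle
D=pickle.load(open("d.pkl","rb"))
a=D["scene"][0];b=D["side"][0]
def z(f,x,y,w,h,W,H): return cv2.resize(f[y:y+h,x:x+w],(W,H),interpolation=cv2.INTER_CUBIC)
A=z(a,255,265,70,70,400,300) if 0 else z(a,250,262,80,60,400,300)
B=z(a,290,185,107,80,400,300)
C=z(b,220,180,93,70,400,300)
E=z(b,290,205,133,100,400,300)
save("c1",np.vstack([np.hstack([A,B]),np.hstack([C,E])]))
```

```text
(no output)
```

View pics/c1.png

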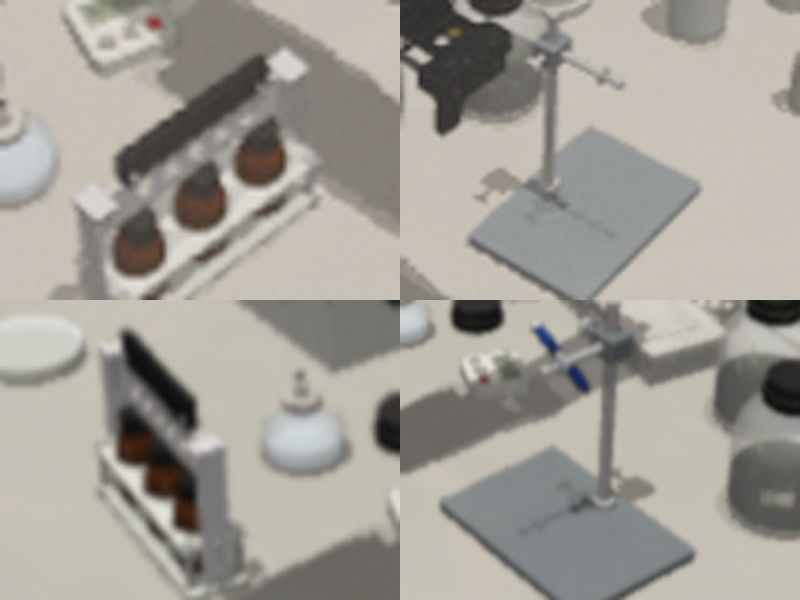

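View pics/wrist.png

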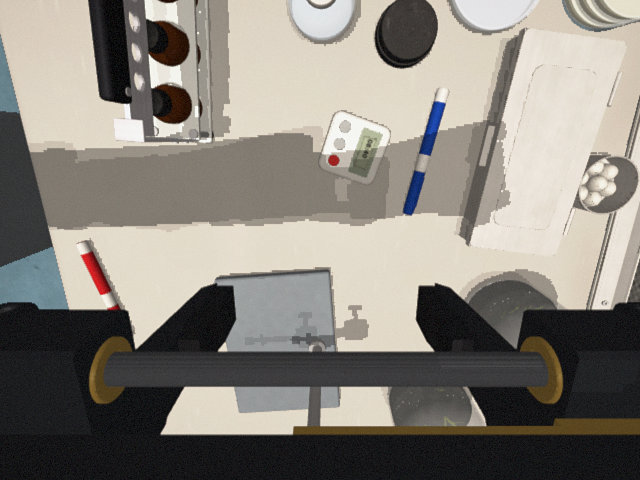

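Run:
```python
from h import *
import pickle
np.set_printoptions(precision=4,suppress=True)
D=pickle.load(open("d.pkl","rb"))
S=D["scene"][1:];T=D["side"][1:]
def grip(f,x,y,w,h):
    g=f[y:y+h,x:x+w].max(axis=2)<62
    n,l,st,c=cv2.connectedComponentsWithStats(g.astype(np.uint8))
    i=1+np.argmax(st[1:,4]);pts=np.argwhere(l==i)[:,::-1].astype(np.float32)+[x,y]
    r=cv2.minAreaRect(pts.astype(np.float32));p=pts-pts.mean(0);u=np.linalg.svd(p,full_matrices=False)[2][0]
    t=p@u;return pts.mean(0),pts[t.argmin()],pts[t.argmax()],r,st[i,4]
a=grip(D["scene"][0],255,265,70,50);b=grip(D["side"][0],235,180,40,55)
print(a,b)
print("grip mid",tri(ray(*S,*a[0]),ray(*T,*b[0])))
print("tip",tri(ray(*S,348.8,207.1),ray(*T,338.3,227.7)))
for u,v in[(308.7,249),(339.4,264.5),(369.7,234.9),(341.3,219.1)]:print("S base",onz(*S,u,v,.014))
for u,v in[(304.3,273.3),(341,254.3),(387.3,289.3)]:print("T base",onz(*T,u,v,.014))
W=D["wrist"];
for u,v in[(218,278),(330,269),(240,411),(340,403)]:print("W base",onz(*W[1:],u,v,.014))
# grip top in wrist: right/left top edge
g=(W[0][:115,60:140].max(axis=2)<50)
for v in(10,40,70,90):print(v,60+np.where(g[v])[0][[0,-1]],onz(*W[1:],60+np.where(g[v])[0].mean(),v,.146))
```

```text
(array([293.8571, 282.1429]), array([295., 281.]), array([292., 283.]), ((293.5, 282.0), (2.0, 3.0), 90.0), np.int32(7)) (array([255.7391, 216.2174]), array([249., 205.]), array([264., 227.]), ((255.11947631835938, 217.20797729492188), (26.43425750732422, 9.124992370605469), 48.8140754699707), np.int32(161))
grip mid (array([0.4787, 0.1277, 0.0998]), np.float64(0.03689053875745966))
tip (array([ 0.5403, -0.1821,  0.191 ]), np.float64(0.004817996143984995))
S base [ 0.6193 -0.0689  0.014 ]
S base [ 0.4904 -0.0879  0.014 ]
S base [ 0.503  -0.2737  0.014 ]
S base [ 0.6355 -0.267   0.014 ]
T base [ 0.4882 -0.1001  0.014 ]
T base [ 0.6244 -0.0847  0.014 ]
T base [ 0.6364 -0.2807  0.014 ]
W base [ 0.4953 -0.0835  0.014 ]
W base [ 0.6293 -0.0719  0.014 ]
W base [ 0.5069 -0.2805  0.014 ]
W base [ 0.6436 -0.2668  0.014 ]
10 [ 90 123] [0.4898 0.1512 0.146 ]
40 [ 94 126] [0.489  0.1349 0.146 ]
70 [ 97 128] [0.4874 0.1179 0.146 ]
90 [ 99 124] [0.4847 0.106  0.146 ]
```

Scene crop: the carrier has a black grip at about (289,284), five holes and three bottles, and the pin bead is at (349,207). Side crop: bead at (338,228). The wrist view shows the grip at (110,50) and the large base at (280,340). I'll move over the carrier for a close look.

```bash
python3 -m jog '[[[0.03,-0.034,0,0,0,0],[0.03,-0.034,0,0,0,0],[0.03,-0.034,0,0,0,0],[0.03,-0.033,0,0,0,0],[0,0,0,0,0,0],[0,0,0,0,0,0]]]'
python3 - <<'E'
from h import *
import pickle
D=cam("wrist");save("w2",D[0]);pickle.dump(D,open("w2.pkl","wb"));print(get_state()["tool_pos"],get_state()["contact_force"],get_state()["moment"])
E
```

```text
clock: 0.9
tool_pos: [0.4906, 0.1196, 0.2388]
eef_rot: [0.707, 0.707, 0.0, 0.0]
contact_force: [-0.9, -0.1, -1.0]
opening: 0.997
finger_force: 0.0
[0.49093741 0.11906349 0.23870341] [-0.35649237 -1.2608646  -0.06601742] [ 0.01301835 -0.06498937 -0.02680801]
```

View pics/w2.png

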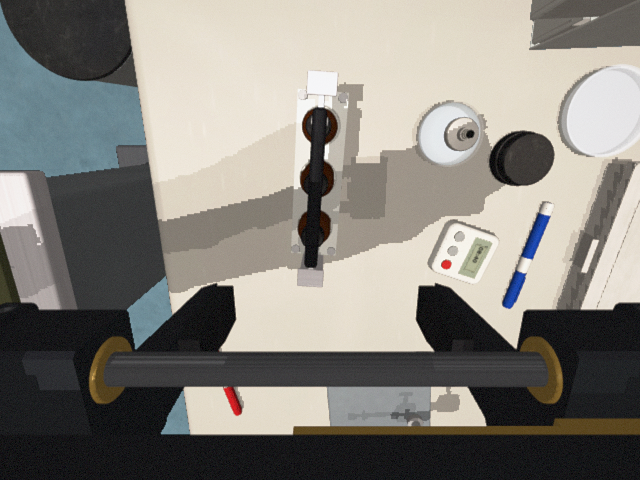

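The wrist view shows the grip from (320,108) to (311,266), with the straps at (322,82) and (310,276).

Run:
```python
from h import *
import pickle
np.set_printoptions(precision=4,suppress=True)
f,K,C=pickle.load(open("w2.pkl","rb"))
r=f[100:275,295:335];g=(r.max(axis=2)<45).astype(np.uint8)
n,l,st,c=cv2.connectedComponentsWithStats(g);i=1+np.argmax(st[1:,4])
p=np.argwhere(l==i)[:,::-1]+[295,100]
rows=[(v,p[p[:,1]==v][:,0].min(),p[p[:,1]==v][:,0].max()) for v in range(p[:,1].min(),p[:,1].max()+1,12)]
print(rows,p[:,1].min(),p[:,1].max())
P=np.array([onz(K,C,(a+b+1)/2,v+.5,.146) for v,a,b in rows]);k=np.polyfit(P[:,1],P[:,0],1);print(k)
e=[onz(K,C,315,p[:,1].min(),.146)[1],onz(K,C,315,p[:,1].max()+1,.146)[1]];print(e,e[0]-e[1])
y=np.mean(e);print("centre",np.polyval(k,y),y,"yaw",np.degrees(-np.arctan(k[0])))
```

```text
[(108, np.int64(315), np.int64(322)), (120, np.int64(313), np.int64(329)), (132, np.int64(307), np.int64(329)), (144, np.int64(312), np.int64(324)), (156, np.int64(311), np.int64(322)), (168, np.int64(309), np.int64(330)), (180, np.int64(304), np.int64(327)), (192, np.int64(306), np.int64(325)), (204, np.int64(308), np.int64(320)), (216, np.int64(302), np.int64(327)), (228, np.int64(302), np.int64(322)), (240, np.int64(302), np.int64(323)), (252, np.int64(305), np.int64(317)), (264, np.int64(305), np.int64(316))] 108 266
[0.0706 0.4724]
[np.float64(0.21461435778037705), np.float64(0.101457663666231)] 0.11315669411414604
centre 0.48361162146539294 0.15803601072330403 yaw -4.040477523664946
```

```bash
python3 -m jog '[[[0.02,-0.0036,0,0,0,0.033],[0.019,-0.0036,0,0,0,0.033],[0,0,0.03,0,0,0],[0,0,0.03,0,0,0],[0,0,0.03,0,0,0],[0,0,0.017,0,0,0],[0,0,0.01,0,0,0],[0,0,0,0,0,0],[0,0,0,0,0,0]]]'
python3 - <<'E'
from h import *
import pickle
A=[]
for i in range(12):
    snapshot("wrist");s=get_state();A.append(np.r_[s["contact_force"],s["moment"]])
A=np.array(A);np.save("bias.npy",A);print(A.mean(0),A.std(0),s["tool_pos"],s["eef_rot"])
D=cam("wrist");save("w3",D[0])
E
```

```text
clock: 2.08
tool_pos: [0.4842, 0.159, 0.1223]
eef_rot: [0.73, 0.683, 0.001, 0.0]
contact_force: [0.3, -0.5, 0.5]
opening: 0.998
finger_force: 0.0
[-0.04360772  0.15743283  0.12408938 -0.00839267  0.01118966  0.0066607 ] [0.41838169 0.603628   0.56445025 0.02322456 0.04282239 0.02443887] [0.48345069 0.15913549 0.121735  ] [7.30018759e-01 6.83427107e-01 7.59660087e-06 3.92032082e-05]
```

View pics/w3.png

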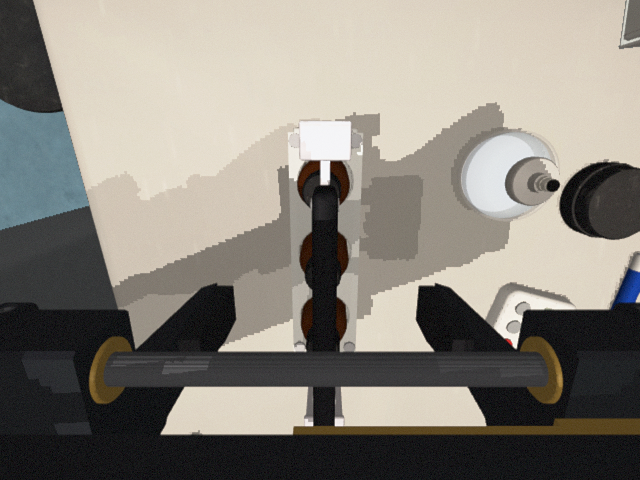

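The view is aligned: the grip runs straight at u≈325 between the fingers. Now close and lift gently.

```bash
python3 -m jog '[[[0,0,0,0,0,0],[0,0,0,0,0,0],[0,0,0,0,0,0],[0,0,0,0,0,0],[0,0,0,0,0,0],[0,0,0,0,0,0],[0,0,0,0,0,0],[0,0,0,0,0,0]]]' 0 58
python3 -m jog '[[[0,0,-0.004,0,0,0],[0,0,-0.006,0,0,0],[0,0,-0.01,0,0,0],[0,0,-0.01,0,0,0],[0,0,-0.01,0,0,0],[0,0,-0.006,0,0,0],[0,0,-0.004,0,0,0],[0,0,0,0,0,0],[0,0,0,0,0,0],[0,0,0,0,0,0]]]'
python3 - <<'E'
from h import *
A=[]
for i in range(14):
    snapshot("wrist");s=get_state();A.append(np.r_[s["contact_force"],s["moment"]])
A=np.array(A);b=np.load("bias.npy").mean(0);print(A.mean(0)-b,A.std(0)/3.6,s["tool_pos"],s["eef_rot"],s["finger_force"],s["opening"])
D=cam("wrist");save("w4",D[0]);D=cam("side");save("s4",D[0])
E
```

```text
clock: 3.72
tool_pos: [0.4834, 0.1591, 0.1217]
eef_rot: [0.73, 0.683, -0.0, 0.0]
contact_force: [0.1, 0.6, 1.4]
opening: 0.118
finger_force: 0.4
clock: 4.97
tool_pos: [0.4833, 0.1591, 0.1714]
eef_rot: [0.73, 0.683, -0.0, -0.0]
contact_force: [0.2, -0.4, -4.3]
opening: 0.108
finger_force: 58.0
[ 6.94511055e-02 -1.06871680e-01 -4.76824229e+00  1.68881790e-02
 -3.99073561e-03 -8.48832658e-04] [0.16786611 0.11570221 0.11352074 0.00888348 0.0064577  0.00944877] [0.48347885 0.15911856 0.17175723] [7.30058414e-01 6.83384743e-01 6.66785619e-05 3.90547864e-05] 57.99672055989504 0.10761835254123703
```

Run:
```python
import cv2,numpy as np
a=cv2.imread("pics/w4.png");b=cv2.imread("pics/s4.png")
A=cv2.resize(a[80:440,200:450],(400,576));B=cv2.resize(b[130:274,200:300],(400,576),interpolation=2)
cv2.imwrite("pics/c4.png",np.hstack([A,B]))
```

```text
(no output)
```

View pics/c4.png

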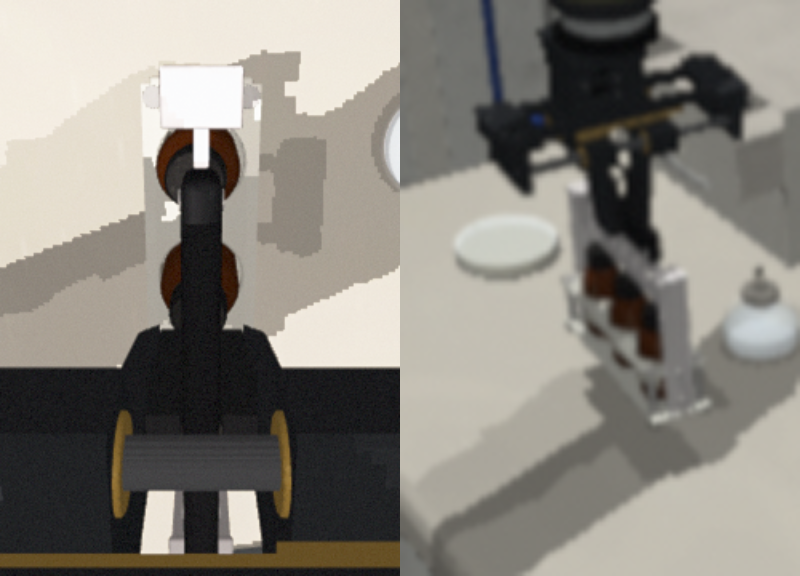

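Wrist crop: the strap top edges stay at v≈121–160, as before the lift, so there is no tilt. The moment is about 0.02 Nm, where an end bottle would give 0.09. The middle bottle is the heavy one, so hole 3. Next is carrying it to the pin front.

```bash
python3 -m jog '[[[0,0,-0.012,0,0,0],[-0.005,0.001,-0.015,0,0,0],[-0.015,0.002,-0.01,0,0,0],[-0.03,0.003,0,0,0,0],[-0.04,0.004,0,0,0,0],[-0.045,0.005,0,0,0,0],[-0.045,0.005,0,0,0,0],[-0.045,0.005,0,0,0,0],[-0.04,0.004,0,0,0,0],[-0.035,0.003,0,0,0,0],[-0.022,0.002,0,0,0,0],[-0.014,0,0,0,0,0]]]'
python3 -m jog '[[[0,0,0,0,0,-0.04],[0,0,0,0,0,-0.065],[0,0,0,0,0,-0.04],[0,0,0,0,0,0],[0,0,0,0,0,0],[0,0,0,0,0,0]]]'
python3 - <<'E'
from h import *
import pickle
D=cam("wrist");save("w5",D[0]);pickle.dump(D,open("w5.pkl","wb"));s=get_state();print(s["tool_pos"],s["eef_rot"],s["contact_force"])
E
```

```text
clock: 7.28
tool_pos: [0.4944, -0.1811, 0.2093]
eef_rot: [0.731, 0.682, -0.0, 0.0]
contact_force: [0.2, -0.4, -4.4]
opening: 0.109
finger_force: 58.0
clock: 8.02
tool_pos: [0.4952, -0.1782, 0.2087]
eef_rot: [0.679, 0.735, -0.0, 0.0]
contact_force: [-0.6, 0.1, -5.1]
opening: 0.108
finger_force: 58.0
[ 0.49523526 -0.17828605  0.20873166] [ 6.78610996e-01  7.34497867e-01 -5.49920963e-06  2.69059814e-05] [-0.05647097 -0.23674311 -4.69672912]
```

View pics/w5.png

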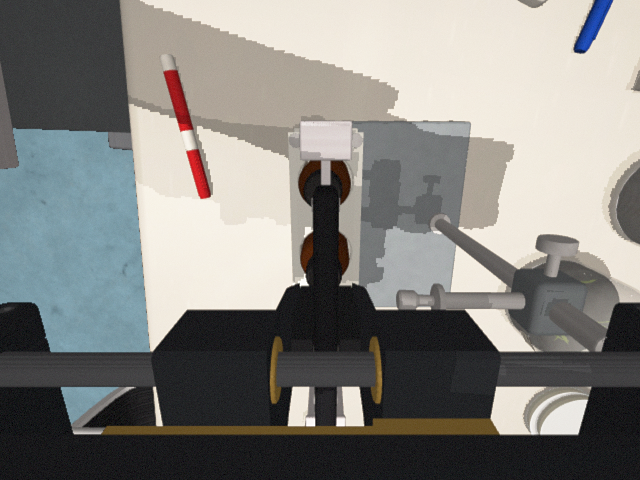

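The wrist view shows the pin bead at (398–413, 299) and the collar at (438,299). The pin lies along the image rows, so yaw matches. I'll shift 70 mm sideways for a second view.

```bash
python3 -m jog '[[[-0.02,0,0,0,0,0],[-0.03,0,0,0,0,0],[-0.02,0,0,0,0,0],[0,0,0,0,0,0],[0,0,0,0,0,0],[0,0,0,0,0,0]]]'
python3 - <<'E'
from h import *
import pickle
np.set_printoptions(precision=4,suppress=True)
D=cam("wrist");pickle.dump(D,open("w6.pkl","wb"));print(get_state()["tool_pos"],get_state()["eef_rot"])
a=pickle.load(open("w5.pkl","rb"))[0][270:330,380:540];b=D[0][120:240,380:540]
save("c6",np.vstack([cv2.resize(a,(640,240),interpolation=cv2.INTER_CUBIC),cv2.resize(b,(480,360),interpolation=cv2.INTER_CUBIC) if 0 else cv2.copyMakeBorder(cv2.resize(b,(480,360),interpolation=cv2.INTER_CUBIC),0,0,0,160,0)]))
E
```

```text
clock: 8.82
tool_pos: [0.5009, -0.2466, 0.2088]
eef_rot: [0.678, 0.735, 0.0, -0.0]
contact_force: [-0.7, -0.2, -4.2]
opening: 0.108
finger_force: 58.0
[ 0.5009 -0.2469  0.2088] [ 0.6779  0.7352  0.0003 -0.0003]
```

View pics/c6.png

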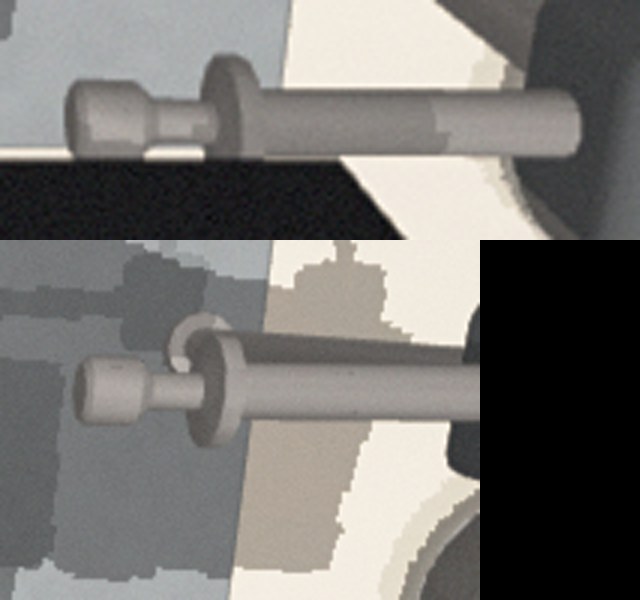

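View 1 has the bead centre at (407,299.9). View 2 has it at (417.5,170). Next is triangulation, checking the camera's bias on the grip end.

Run:
```python
from h import *
import pickle
np.set_printoptions(precision=4,suppress=True)
a=pickle.load(open("w5.pkl","rb"));b=pickle.load(open("w6.pkl","rb"))
P,e=tri(ray(*a[1:],407,299.9),ray(*b[1:],417.5,170));print("bead",P,e)
from scipy.spatial.transform import Rotation as R
for n,p,q,D in(("1",[.4952,-.1783,.2087],[.6786,.7345,0,0],a),("2",[.5009,-.2469,.2088],[.6779,.7352,0,0],b)):
    M=R.from_quat(q).as_matrix();print(n,"bead in tool",M.T@(P-p))
    print(" grip far end proj",proj(D[1],D[2],np.array(p)+M@[.058,0,-.0243]), "tcp+19.. edges",proj(D[1],D[2],np.array(p)+M@[.058,.005,-.0243]),proj(D[1],D[2],np.array(p)+M@[.058,-.005,-.0243]))
# grip pixel in view 2
f=b[0]
for v in(195,205,215):print(v,[i for i in range(295,350) if f[v,i].max()<60][::50], [i for i in range(295,350) if f[v,i].max()<60][-1:])
print([ (v,int(f[v,325].max())) for v in range(165,210,2)])
D=cam("scene");S=cam("side")
pickle.dump((D,S),open("ss6.pkl","wb"))
print("scene/side proj of bead",proj(*D[1:],P),proj(*S[1:],P))
```

```text
bead [ 0.5396 -0.1821  0.1918] 0.0002760505860190813
1 bead in tool [-0.0073  0.044   0.0169]
 grip far end proj [325.3087 189.0419] tcp+19.. edges [339.1    189.0374] [311.5181 189.0463]
2 bead in tool [0.0614 0.0438 0.017 ]
 grip far end proj [325.4243 189.4881] tcp+19.. edges [339.2113 189.485 ] [311.6379 189.4913]
195 [302] [348]
205 [313] [338]
215 [313] [338]
[(165, 175), (167, 173), (169, 170), (171, 176), (173, 174), (175, 173), (177, 177), (179, 172), (181, 176), (183, 179), (185, 47), (187, 23), (189, 23), (191, 17), (193, 25), (195, 26), (197, 30), (199, 20), (201, 16), (203, 26), (205, 28), (207, 29), (209, 25)]
scene/side proj of bead [348.5906 206.4103] [337.4393 228.2407]
```

Run:
```python
from h import *
import pickle
np.set_printoptions(precision=4,suppress=True)
w2=pickle.load(open("w2.pkl","rb"));w5=pickle.load(open("w5.pkl","rb"));w6=pickle.load(open("w6.pkl","rb"))
for n,D,u,r in(("w2far",w2,330,(62,110)),("w2far",w2,312,(62,110)),("w2near",w2,303,(255,295)),("w5",w5,325,(112,190)),("w5",w5,308,(112,190)),("w6",w6,308,(112,190))):
    g=D[0][r[0]:r[1],u].astype(int).mean(1).round().astype(int);d=np.diff(g);print(n,u,[(r[0]+i,int(g[i]),int(g[i+1])) for i in np.where(abs(d)>14)[0]])
w3=cv2.imread("pics/w3.png")
print([(v,int(w3[v,325].max())) for v in range(116,124)],[(v,int(w3[v,325].max())) for v in range(180,192)])
```

```text
w2far 330 [(np.int64(70), 221, 201), (np.int64(71), 201, 237), (np.int64(94), 244, 208), (np.int64(95), 208, 223), (np.int64(96), 223, 244), (np.int64(106), 247, 227), (np.int64(107), 227, 186), (np.int64(108), 186, 155)]
w2far 312 [(np.int64(70), 213, 243), (np.int64(93), 233, 185), (np.int64(94), 185, 230), (np.int64(106), 236, 195), (np.int64(107), 195, 156), (np.int64(108), 156, 72)]
w2near 303 [(np.int64(268), 106, 152), (np.int64(269), 152, 175), (np.int64(285), 172, 196), (np.int64(286), 196, 218)]
w5 325 [(np.int64(119), 159, 135), (np.int64(120), 135, 192), (np.int64(121), 192, 214), (np.int64(157), 203, 163), (np.int64(158), 163, 140), (np.int64(160), 138, 162), (np.int64(183), 170, 141), (np.int64(184), 141, 60), (np.int64(185), 60, 21)]
w5 308 [(np.int64(116), 164, 143), (np.int64(120), 133, 188), (np.int64(121), 188, 219), (np.int64(151), 210, 175), (np.int64(160), 139, 158), (np.int64(161), 158, 97), (np.int64(162), 97, 49), (np.int64(163), 49, 29)]
w6 308 [(np.int64(114), 166, 145), (np.int64(120), 131, 181), (np.int64(121), 181, 209), (np.int64(156), 206, 170), (np.int64(157), 170, 154), (np.int64(158), 154, 139), (np.int64(160), 138, 168), (np.int64(161), 168, 121), (np.int64(162), 121, 74), (np.int64(163), 74, 36), (np.int64(179), 15, 30)]
[(116, 226), (117, 227), (118, 227), (119, 225), (120, 191), (121, 228), (122, 243), (123, 247)] [(180, 247), (181, 247), (182, 240), (183, 240), (184, 203), (185, 89), (186, 23), (187, 13), (188, 15), (189, 24), (190, 19), (191, 22)]
```

```bash
cat > fit.py <<'E'
from h import *
import pickle
from scipy.optimize import least_squares
np.set_printoptions(precision=4,suppress=True)
w2=pickle.load(open("w2.pkl","rb"));K=w2[1]
s=np.linalg.inv(np.array([[0,1,0,.49094],[1,0,0,.11906],[0,0,-1,.2387],[0,0,0,1.]]))
M=s@w2[2]  # camera in tool
def v(M,P):
    return proj(K,M,P)[1]
# tool x along carrier, tool z down. returns residual px
def res(p,prior=1):
    c,zs,a,by,bz=p
    N=M.copy();N[:3,:3]=M[:3,:3]@R.from_rotvec([a,0,0]).as_matrix();N[:3,3]+=[by,0,bz]
    def w2p(sv,z): return v(N,[.1591+c-.11906+sv*.9976,0,.2387-z])
    def w5p(sv,z): return v(N,[sv+c,0,.1217-z])
    return np.array([w2p(.085,zs)-71.3,w2p(-.085,zs)-286.3,w2p(.058,.146)-108.3,w2p(-.058,.146)-266.8,w5p(.085,zs)-121,w5p(.058,.146)-185.2, a/.01,by/.002,bz/.002,c/.01])
r=least_squares(res,[0,.125,0,0,0]);print("c zs a by bz",r.x,"res",r.fun)
c,zs,a,by,bz=r.x;J=np.linalg.inv(r.jac.T@r.jac);print("sd",np.sqrt(np.diag(J)))
N=M.copy();N[:3,:3]=M[:3,:3]@R.from_rotvec([a,0,0]).as_matrix();N[:3,3]+=[by,0,bz]
o1,r1=ray(K,N,407,299.9);o2,r2=ray(K,N,417.5,170)
d=np.array([.0689,0,0])
P,e=tri((o1,r1),(o2-d,r2));print("bead in tool at w5",P,e,"hole3 at",[c,0,.0177])
E
python3 fit.py
```

```text
c zs a by bz [ 0.0018  0.1194  0.0147 -0.0001 -0.0054] res [ 0.9439 -0.7414 -0.5732  0.5934 -3.3975  2.9859  1.4679 -0.0362 -2.6973
  0.1809]
sd [0.0021 0.0024 0.0032 0.002  0.0014]
bead in tool at w5 [-0.0051  0.044   0.0136] 0.0004317066417443505 hole3 at [np.float64(0.0018086210305550922), 0, 0.0177]
```

```bash
sed -e 's/c,zs,a,by,bz=p/c,zs,a,by,bz,hs=p/; s/c,zs,a,by,bz=r.x/c,zs,a,by,bz,hs=r.x/; s/(\.085,zs)/(hs,zs)/g; s/(-\.085,zs)/(-hs,zs)/; s/c\/.01\]/c\/.01,(hs-.083)\/.003]/; s/\.125,0,0,0\]/.125,0,0,0,.083]/' fit.py > fit2.py; python3 fit2.py
```

```text
c zs a by bz [ 0.0028  0.1285  0.015  -0.0001 -0.0035  0.0821] res [ 0.7862  0.3535 -2.3714  0.3383 -0.3563  1.0018  1.4952 -0.0556 -1.7351
  0.2778 -0.3065]
sd [0.0021 0.003  0.0032 0.002  0.0015 0.0006]
bead in tool at w5 [-0.0051  0.044   0.0156] 0.0004366119447243623 hole3 at [np.float64(0.002777587394166841), 0, 0.0177]
```

```bash
python3 -m jog '[[[0.015,0,0.002,0,0,0],[0.025,0.005,0.0023,0,0,0],[0.015,0.01,0.002,0,0,0],[0.006,0.01,0,0,0,0],[0,0.006,0,0,0,0],[0,0.002,0,0,0,0],[0,0,0,0,0,0],[0,0,0,0,0,0]]]'
for i in 1; do python3 -m jog '[[[0,0.0015,0,0,0,0],[0,0,0,0,0,0]]]'; done
python3 -m jog '[[[0,0.0015,0,0,0,0],[0,0,0,0,0,0]]]'
```

```text
clock: 9.98
tool_pos: [0.5283, -0.1854, 0.2024]
eef_rot: [0.679, 0.734, -0.0, -0.0]
contact_force: [-0.3, 0.4, -3.8]
opening: 0.107
finger_force: 58.0
clock: 10.22
tool_pos: [0.5304, -0.1847, 0.2025]
eef_rot: [0.679, 0.734, 0.0, 0.0]
contact_force: [0.4, 0.2, -5.3]
opening: 0.109
finger_force: 58.0
clock: 10.48
tool_pos: [0.532, -0.1844, 0.2024]
eef_rot: [0.679, 0.735, 0.0, 0.0]
contact_force: [0.0, 0.5, -4.8]
opening: 0.103
finger_force: 58.0
```

```bash
python3 -m jog '[[[0,0.001,0,0,0,0],[0,0,0,0,0,0]]]'|grep -E 'pos|contact'
python3 -m jog '[[[0,0.001,0,0,0,0],[0,0,0,0,0,0]]]'|grep -E 'pos|contact'
python3 -m jog '[[[0,0.001,0,0,0,0],[0,0,0,0,0,0]]]'|grep -E 'pos|contact'
```

```text
tool_pos: [0.5329, -0.1844, 0.2024]
contact_force: [0.2, -0.8, -4.7]
tool_pos: [0.5331, -0.1844, 0.2023]
contact_force: [-2.1, -0.8, -2.8]
tool_pos: [0.5332, -0.1845, 0.2022]
contact_force: [-6.1, -0.2, -1.2]
```

```bash
python3 -m jog '[[[0,-0.003,0,0,0,0],[0,0,0,0,0,0]]]'|grep -E 'pos|contact'
python3 -m jog '[[[0,0,0.001,0,0,0],[0,0,0,0,0,0]]]'|grep -E 'pos|contact'
python3 -m jog '[[[0,0,0.001,0,0,0],[0,0,0,0,0,0]]]'|grep -E 'pos|contact'
```

```text
tool_pos: [0.5328, -0.1845, 0.2027]
contact_force: [0.7, -0.4, -5.3]
tool_pos: [0.5322, -0.1844, 0.2014]
contact_force: [0.2, 0.2, -5.1]
tool_pos: [0.5318, -0.1845, 0.2003]
contact_force: [-0.1, -0.8, -4.9]
```

```bash
python3 -m jog '[[[0,0,0.0007,0,0,0],[0,0,0,0,0,0]]]'|grep -E 'pos|contact'
```

```text
tool_pos: [0.5318, -0.1845, 0.1997]
contact_force: [0.2, -0.2, -5.2]
```

```bash
python3 -m jog '[[[0,0,0.0007,0,0,0],[0,0,0,0,0,0]]]'|grep -E 'pos|contact'
python3 -m jog '[[[0,0,0.0007,0,0,0],[0,0,0,0,0,0]]]'|grep -E 'pos|contact'
```

```text
tool_pos: [0.5319, -0.1846, 0.1991]
contact_force: [0.4, -0.3, -4.1]
tool_pos: [0.532, -0.1845, 0.1987]
contact_force: [-0.5, 0.2, -0.8]
```

```bash
python3 -m jog '[[[0,0,0.0007,0,0,0],[0,0,0,0,0,0]]]'|grep -E 'pos|contact'
```

```text
tool_pos: [0.5321, -0.1846, 0.1984]
contact_force: [-3.7, 0.6, 5.2]
```

```bash
python3 -m jog '[[[0,-0.003,-0.004,0,0,0],[0,0,-0.0073,0,0,0],[0,0,0,0,0,0],[0,0,0,0,0,0]]]'|grep -E 'pos|contact'
python3 -m jog '[[[0,0.003,0,0,0,0],[0,0.0015,0,0,0,0],[0,0,0,0,0,0]]]'|grep -E 'pos|contact'
python3 -m jog '[[[0,0.001,0,0,0,0],[0,0,0,0,0,0]]]'|grep -E 'pos|contact'
```

```text
tool_pos: [0.5288, -0.1847, 0.2088]
contact_force: [-0.5, 0.6, -4.9]
tool_pos: [0.5331, -0.1843, 0.2087]
contact_force: [-1.4, 0.9, -5.0]
tool_pos: [0.5333, -0.1843, 0.2087]
contact_force: [-3.3, -0.0, -3.5]
```

```bash
python3 -m jog '[[[0,-0.0025,0,0,0,0],[0,0,-0.0007,0,0,0],[0,0.003,0,0,0,0],[0,0,0,0,0,0]]]'|grep -E 'pos|contact'
```

```text
tool_pos: [0.5334, -0.1845, 0.2094]
contact_force: [-5.4, 0.2, -1.8]
```

```bash
python3 -m jog '[[[0,-0.0025,0,0,0,0],[-0.0013,0,0,0,0,0],[0,0.003,0,0,0,0],[0,0,0,0,0,0]]]'|grep -E 'pos|contact'
python3 -m jog '[[[0,-0.003,0,0,0,0],[0.0026,0,0,0,0,0],[0,0.003,0,0,0,0],[0,0,0,0,0,0]]]'|grep -E 'pos|contact'
```

```text
tool_pos: [0.5335, -0.1856, 0.2093]
contact_force: [-5.7, 0.3, -2.5]
tool_pos: [0.5363, -0.1822, 0.2097]
contact_force: [-0.7, 1.8, -5.2]
```

```bash
python3 -m jog '[[[0.0006,0,0,0,0,0],[0,0.002,0,0,0,0],[0,0.002,0,0,0,0],[0,0,0,0,0,0]]]'|grep -E 'pos|contact'
```

```text
tool_pos: [0.5396, -0.1819, 0.2097]
contact_force: [1.6, 0.8, -5.0]
```

```bash
python3 -m jog '[[[0,0.002,0,0,0,0],[0,0.002,0,0,0,0],[0,0,0,0,0,0]]]'|grep -E 'pos|contact'
```

```text
tool_pos: [0.5435, -0.1817, 0.2097]
contact_force: [-0.4, 0.7, -4.6]
```

Inside the bead with no side load. I'll continue to the groove (TCP x≈0.550).

```bash
python3 -m jog '[[[0,0.002,0,0,0,0],[0,0.002,0,0,0,0],[0,0.0015,0,0,0,0],[0,0,0,0,0,0],[0,0,0,0,0,0]]]'|grep -E 'pos|contact'
```

```text
tool_pos: [0.5486, -0.1814, 0.2096]
contact_force: [0.6, 0.6, -4.0]
```

```bash
python3 -m jog '[[[0,0.001,0.001,0,0,0],[0,0,0.001,0,0,0],[0,0,0,0,0,0]]]'|grep -E 'pos|contact'
```

```text
tool_pos: [0.5495, -0.1812, 0.2075]
contact_force: [-0.9, -0.4, -4.5]
```

```bash
python3 -m jog '[[[0,0,0.001,0,0,0],[0,0,0,0,0,0]]]'|grep -E 'pos|contact'
python3 -m jog '[[[0,0,0.0005,0,0,0],[0,0,0,0,0,0]]]'|grep -E 'pos|contact'
```

```text
tool_pos: [0.5495, -0.1812, 0.2066]
contact_force: [0.7, -0.3, -5.1]
tool_pos: [0.5497, -0.1812, 0.2062]
contact_force: [0.2, 0.3, -4.0]
```

```bash
python3 -m jog '[[[0,0,0.0005,0,0,0],[0,0,0,0,0,0]]]'|grep -E 'pos|contact'
```

```text
tool_pos: [0.5497, -0.1812, 0.206]
contact_force: [-1.0, -0.0, 0.3]
```

```bash
python3 -m jog '[[[0,0,0,0,0,0],[0,0,0,0,0,0],[0,0,0,0,0,0],[0,0,0,0,0,0]]]' - 6 | grep -E 'contact|opening|finger|pos'
python3 -m jog '[[[0,0,0,0,0,0],[0,0,0,0,0,0],[0,0,0,0,0,0],[0,0,0,0,0,0]]]' 0.024 | grep -E 'contact|opening|finger|pos|clock'
python3 - <<'E'
from h import *
D=cam("wrist");save("w7",D[0]);S=cam("side");C=cam("scene")
save("c7",np.hstack([cv2.resize(D[0][80:440,200:450],(400,576)),cv2.resize(S[0][170:314,285:385],(400,576),interpolation=2)]))
E
```

```text
tool_pos: [0.55, -0.1811, 0.2059]
contact_force: [-0.2, 0.3, 2.2]
opening: 0.117
finger_force: 6.0
clock: 19.23
tool_pos: [0.5496, -0.1812, 0.2056]
contact_force: [-0.1, 0.9, -1.1]
opening: 0.272
finger_force: 0.0
```

View pics/c7.png

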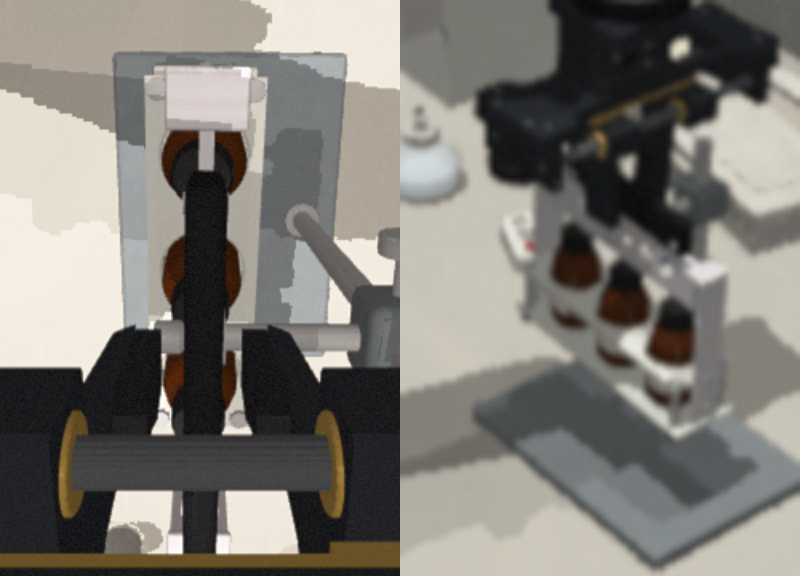

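The view shows the carrier hanging on the pin, level, with the bead in front of the plate and all bottles upright. Now withdraw straight up.

```bash
python3 -m jog '[[[0,0,-0.004,0,0,0],[0,0,-0.008,0,0,0],[0,0,-0.015,0,0,0],[0,0,-0.02,0,0,0],[0,0,-0.025,0,0,0],[0,0,-0.025,0,0,0],[0,0,-0.01,0,0,0],[0,0,0,0,0,0],[0,0,0,0,0,0]]]'
python3 - <<'E'
from h import *
D=cam("wrist");S=cam("side")
save("c8",np.hstack([cv2.resize(D[0][60:420,200:450],(400,576)),cv2.resize(S[0][170:314,285:385],(400,576),interpolation=2)]))
E
```

```text
clock: 20.5
tool_pos: [0.549, -0.1811, 0.3118]
eef_rot: [0.679, 0.735, -0.0, -0.001]
contact_force: [0.1, 0.5, 0.1]
opening: 0.271
finger_force: 0.0
```

View pics/c8.png

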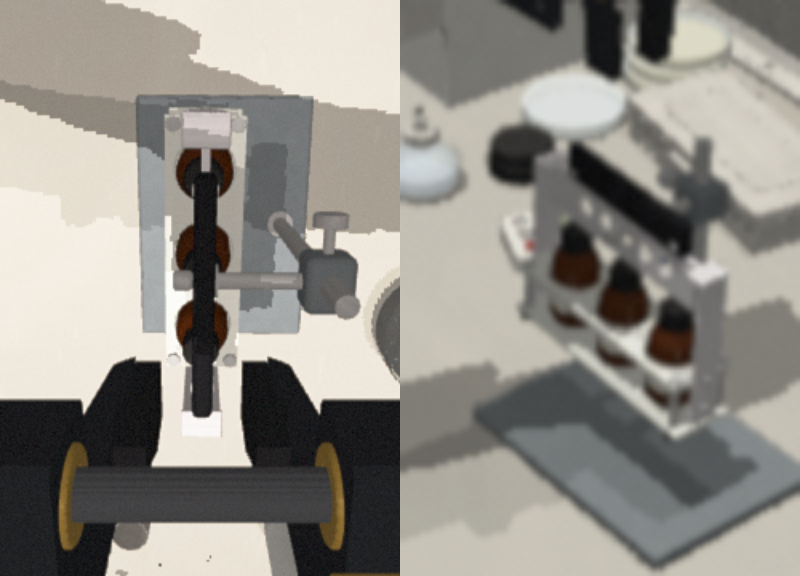

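The carrier hangs level by its middle hole, the gripper is clear and everything else is undisturbed. Handing in.

```bash
python3 -c "from plant import *; print(finish_job())"
```

```text
the job is handed in; nothing more can be done
None
```

The carrier hangs level in the pin's groove by its middle hole (hole 3), because the moment I felt on lifting put the full bottle in the middle; I let go, the gripper is clear, and I handed the job in at about 21 s.

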